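Put the bench buffer into third gear and drop its keeper

ROBOT

A 6-joint arm with a two-finger parallel gripper is mounted at the origin on the work surface; the furniture and walls round the work are solid. World frame = base frame: x ahead of the robot, y to its left, z up, the work surface at z = 0. Lengths are in m, angles in rad, forces in N, time in s.
With the tool pointing down it reaches from about 0.25 to 0.775 m from the base axis. Payload 4 kg.
Tool frame: the origin (TCP) lies between the finger pads; the fingertips stand 14 mm ahead of it and the grasp point (between the pads) lies 5 mm behind it (tip_reach is the distance from the TCP to the fingertips, in m); z points along the fingers, y is the line along which they close (so a half turn about z gives the same grasp; the last joint's range is limited). The gripper opens to 94 mm and grips with 3 to 60 N. Pads are 16 mm wide; open, the fingers measure 119 mm over their backs; the gripper's body (75 mm by 177 mm) begins 78 mm behind the grasp point.
Start: joints at [1.199, 0.087, 1.371, -0, 1.684, -0.103], TCP at [0.146, 0.53, 0.22] pointing down, gripper open.
Joint ranges: [-3.1, 3.1], [-0.76, 2.03], [0.27, 2.55], [-1.08, 4.22], [0.17, 2.65], [-2.57, 2.57]. Speed limits (rad/s): [2.79, 2.79, 3.14, 3.14, 3.14, 3.14].

INTERFACE

Orientations are given as [roll, pitch, yaw] about the fixed x, y, z axes, in that order (R = Rz(yaw) Ry(pitch) Rx(roll)).
In Python, from bench import * gives the robot as it stands. The module is installed in compiled form; this text tells all that it offers.
- The arm moves only by the tool servo_tool, never from a script. Its argument "targets" is a list of rows, each a list of 4 numbers: the shift along the tool's x, y, z in cm, then the turn about the tool's z in degrees. A call has 1 to 8 rows; each row is the pose to reach, as a shift and turn from the pose commanded when the call began, along the tool's axes at that moment; what a row does not reach only later rows make up. A row lasts 1/8 s, in which the tool goes at most 62.5 mm and 10.7 degrees, less where a joint would pass 70% of its speed; a pose out of reach is approached as far as the arm can. A call with a gripper value outside its range is refused whole. "claw" is the closure in counts, from 0 (fully open) to 255 (shut), set as the call begins (left out, the last holds). The fingers move at their own pace and stop on an object; the grip force is fixed at half the most. Time passes only in rows, so rows that repeat a pose let the fingers close. It gives the time, the measured TCP pose, the force, the opening and the grip force at its end, in the units of the state.
- get_obs(): the state, without advancing time (a new reading comes with each control period).
- snapshot(name): name is "scene" or "top"; returns the picture (384x512x3 uint8, blue, green, red); there is no depth.
- camera_model(name): a dict with "camera_matrix" (3x3 intrinsics, pixels), "k1" (the pictures are not rectified: a ray, as slopes to the right and down, at radius r is drawn at 1 + k1 r^2 times it, then the intrinsics apply), "camera_from_world" (4x4, takes a point from world to camera coordinates). Camera axes: x right, y up, looking along -z (the intrinsics and any distortion apply to the point x, -y, -z); pixel columns grow to the right and rows downward; lengths in m; the calibration is good to about 2 mm. A picture is of the moment at which its call begins. camera_model takes no time and is no camera call.
- close_job(): hands the job in; it is judged then, once.
The state is a dict: "time": time; "joint_positions": joint angles; "qvel": joint speeds; "joint_torque": joint torques, N m; "tool_pos": TCP position; "ee_rot": TCP orientation; "wrist_force": force on the tool from outside, world axes, zero at the start; "wrist_torque": the same for the moment, N m; "width": finger opening in m; "finger_force": force on a finger pad.
Only numpy, scipy, OpenCV 4.12 (cv2) and the standard library are available. Lean on these libraries where they do the work, as an engineer would, in place of code of your own. Each camera call takes 0.05 s, during which the arm holds its last target. There are 200 camera calls.

TASK

Put the bench buffer into third gear by pushing its gear lever with your fingers, without gripping it: out of the left-hand slot into neutral if it is in gear, across to the right, then forward until it is fully home in the third slot, the far right one. Then push the hinged steel keeper over from the right so that it drops flat across the slot behind the lever. Push gently, grip and lift nothing, and leave the tin, blocks and bottle round the buffer where they are.

Things in the scene. Friction and masses are not known exactly. Their poses are not given: they have to be found in the camera images.
- buffer: Bench buffer, fixed. Origin on the table below the lever's pivot; x to the motor (forward), y left. Grey gearbox 128 mm square, steel gate plate 120 mm square on it, top 130 mm up. Motor behind, no higher than 134 mm; buffing wheel on the left, 107 to 151 mm out, 142 mm high. Lever pivot 57 mm up; H gate: slots 13 mm wide at y = +-20 mm, 69 mm long; third slot: x > 0, y = -20.
- shift_across (a joint): Lever's tilt across (rad): 0 upright, positive to the right (-y of the buffer). About -0.27 in the left slots, +0.27 (+-0.03) in the right ones. Moves across only in neutral; starts on the left, stays where it is left. Takes about 1 to 2 N at the knob.
- shift_fore_aft (a joint): Lever's tilt fore and aft (rad): 0 neutral, positive forward (+x of the buffer), stops at about +-0.40 at the slot ends. A spring ball clicks it into neutral or fully home, tipping over half-way (0.2); it takes about 4 to 6 N at the knob. Starts in the first slot (forward), the second (back) or neutral, all on the left.
- keeper (a joint): Keeper's hinge (rad): 0 flat across the third slot, 1.57 upright, 1.95 leaning out to the right against its stop, where it starts. It is a loose flap: pushed past upright to the left it drops by its own weight. It can drop flat only when the lever is fully home.
- knob (a point): Centre of the black ball knob, 30 mm in diameter, on an 8 mm steel stem, 142 mm from the lever's pivot; 199 mm above the table when upright, about 185 mm at a slot end, where it stands 54 mm forward or back of neutral. In the left and right slots it stands about 37 mm either side of the buffer's x axis.
- keeper_lip (a point): Middle of the rounded lip at the free end of the keeper, a steel flap 22 mm wide (along the buffer's x), 39 mm long, 3 mm thick. Its hinge line lies along the buffer's x at x = 2 to 24 mm, y = -42 mm, z = 134.5 mm. At the start the lip is about 168 mm above the table, leaning out to the right.
- wax_tin: Round tin of wax, 87 mm across, 40 mm high, standing to the right of the buffer. Origin at the centre of its underside. Bystander.
- block_walnut: Dark wooden block, 36 x 90 x 30 mm high, lying right of and nearer than the buffer. Origin at the centre of its underside. Bystander.
- sanding_block: Cork sanding block, 65 x 112 x 29 mm high, lying left of and nearer than the buffer. Origin at the centre of its underside. Bystander.
- dye_bottle_4: Small dye bottle, 42 mm across, 75 mm high, standing right of the tin. Origin at the centre of its underside. Bystander.

How it is judged:
On the way, in this order (a step that is already met when the one before it is completed fails the run):
1. the lever has been pushed across to the right-hand side of the gate (value of joint shift_across above 0.2 rad), for 0.05 s.
2. the lever is fully home in the third slot (value of joint shift_across above 0.2 rad and value of joint shift_fore_aft above 0.34 rad), for 0.2 s.
3. the keeper lies flat behind the lever (value of joint keeper below 0.1 rad), for 0.2 s.
At the end, for the whole second after the job is handed in: The lever stands in the third slot (across above 0.2 rad, fore-aft above 0.34 rad), the keeper lies flat behind it (below 0.1 rad), and the tin, blocks and bottle are within 15 mm of where they stood (all of step 2 and value of joint keeper below 0.1 rad and distance of each of wax_tin, block_walnut, sanding_block, dye_bottle_4 from where it was at the start of the episode below 0.015 m); the robot touches nothing.
It fails at once if the lever was gripped or forced (more than 35 N between the fingers and the lever) (contact force between the fingers and shift_across above 35 N).
It fails at once if the keeper was gripped or forced (more than 35 N between the fingers and the keeper) (contact force between the fingers and keeper above 35 N).
It fails at once if a tin, block or bottle near the buffer was moved more than 15 mm (distance of any of wax_tin, block_walnut, sanding_block, dye_bottle_4 from where it was at the start of the episode above 0.015 m).
It also fails if it takes over 58 s, if anything falls off the work surface, if the arm or the gripper's body presses on something with over 40 N, if the wrist force passes 120 N, or if a joint passes its speed limit or range.

## Working session

There is one attempt and no reset: what is moved stays moved. The work goes in short steps, Python scripts to look and compute and a tool call to move; the robot and the scene stay as the last step left them, time stands still between calls to the robot, and variables do not carry over. Pictures are saved under pics/ and viewed, at most 10 in all, crops included, and the job is handed in when it is done.

Besides the shell and the picture viewer there is one more tool, called in YAML: its name, and indented under it one key for each argument. servo_tool: Moves the arm, as the interface text tells. Its arguments: {"type":"object","properties":{"targets":{"type":"array"},"claw":{"type":"number"}},"required":["targets"]}

```bash
mkdir -p pics
cat > h.py <<'E'
from bench import *
import numpy as np, cv2
def ray(cam,u,v):
    m=camera_model(cam);K=np.array(m["camera_matrix"]);T=np.array(m["camera_from_world"]);k=m["k1"]
    d=np.array([(u-K[0,2])/K[0,0],(v-K[1,2])/K[1,1]]);s=d.copy()
    for _ in range(30): s=d/(1+k*(s@s))
    R=T[:3,:3];c=-R.T@T[:3,3]
    return c,R.T@np.array([s[0],-s[1],-1.])
def atz(cam,u,v,z):
    c,d=ray(cam,u,v);return c+d*(z-c[2])/d[2]
def proj(cam,p):
    m=camera_model(cam);K=np.array(m["camera_matrix"]);T=np.array(m["camera_from_world"])
    q=T[:3,:3]@np.array(p)+T[:3,3];s=np.array([q[0],-q[1]])/-q[2];s=s*(1+m["k1"]*(s@s))
    return K[0,0]*s[0]+K[0,2],K[1,1]*s[1]+K[1,2]
def tri(*obs):
    A=np.zeros((3,3));b=np.zeros(3)
    for cam,u,v in obs:
        c,d=ray(cam,u,v);d/=np.linalg.norm(d);P=np.eye(3)-np.outer(d,d);A+=P;b+=P@c
    return np.linalg.solve(A,b)
E
python3 - <<'E'
from h import *
for n in("scene","top"):
    im=snapshot(n);cv2.imwrite(f"pics/{n}0.png",im)
    c,d=ray(n,256,192);print(n,c,d)
a=[cv2.imread(f"pics/{n}0.png") for n in("scene","top")]
cv2.imwrite("pics/s1.png",cv2.resize(a[0],(800,600),interpolation=cv2.INTER_CUBIC))
cv2.imwrite("pics/t1.png",cv2.resize(a[1],(800,600),interpolation=cv2.INTER_CUBIC))
print(get_obs())
E
```

```text
scene [-0.31403031 -1.10795178  0.67969162] [ 0.55070669  0.74062716 -0.38552341]
top [ 0.16781882 -0.08531168  1.364868  ] [ 0.24100322  0.02356775 -0.97048084]
{'time': 0.1, 'joint_positions': array([ 1.19893376e+00,  8.79147871e-02,  1.37209528e+00, -1.95651106e-05,
        1.68362297e+00, -1.03109353e-01]), 'qvel': array([ 2.16158322e-04, -2.11087692e-03, -3.89973838e-03,  6.61149306e-05,
       -1.91645480e-03, -1.15715987e-03]), 'joint_torque': array([ 1.68410847e-03, -3.41255021e+01, -3.03301227e+01,  7.19281984e-02,
        3.04826349e-02, -1.12386356e-04]), 'tool_pos': array([0.14588437, 0.52980941, 0.21840678]), 'ee_rot': array([-3.13956111e+00, -1.90667828e-04,  2.87283706e+00]), 'wrist_force': array([ 0.38639552, -0.18817487, -0.33938376]), 'wrist_torque': array([ 0.03869445, -0.04505789,  0.01405421]), 'finger_force': 0.0, 'width': 0.09439568826090548}
```

View pics/s1.png

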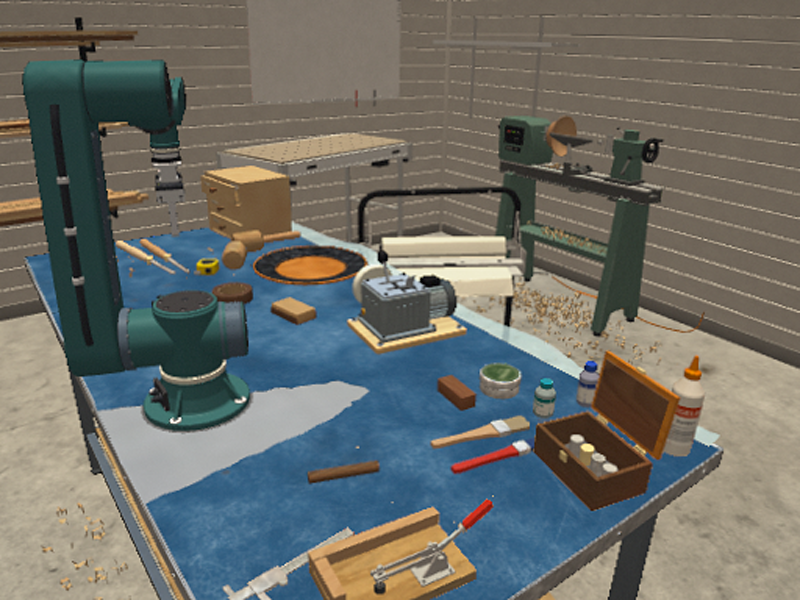

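View pics/t1.png

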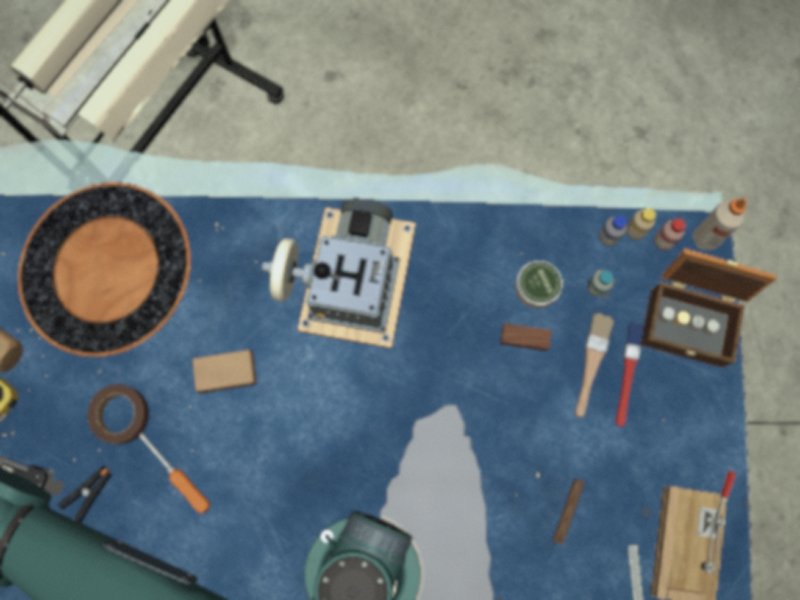

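Overview: the buffer is at about (350,275) in the enlarged top view, with the knob on the left at about (321,270). Next I'll enlarge that area in both views.

Run:
```python
import cv2,numpy as np
t=cv2.imread("pics/top0.png")[125:225,165:275];s=cv2.imread("pics/scene0.png")[150:230,215:305]
cv2.imwrite("pics/tc.png",cv2.resize(t,None,fx=6,fy=6,interpolation=cv2.INTER_CUBIC))
cv2.imwrite("pics/sc.png",cv2.resize(s,None,fx=7,fy=7,interpolation=cv2.INTER_CUBIC))
```

```text
(no output)
```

View pics/tc.png

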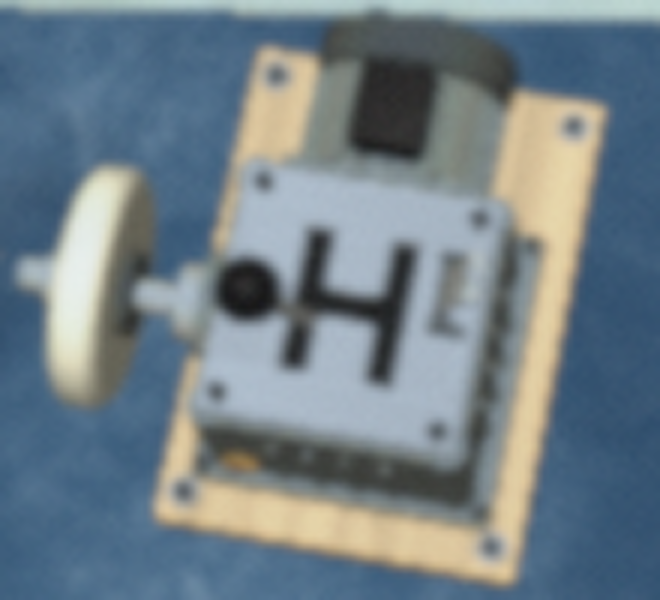

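View pics/sc.png

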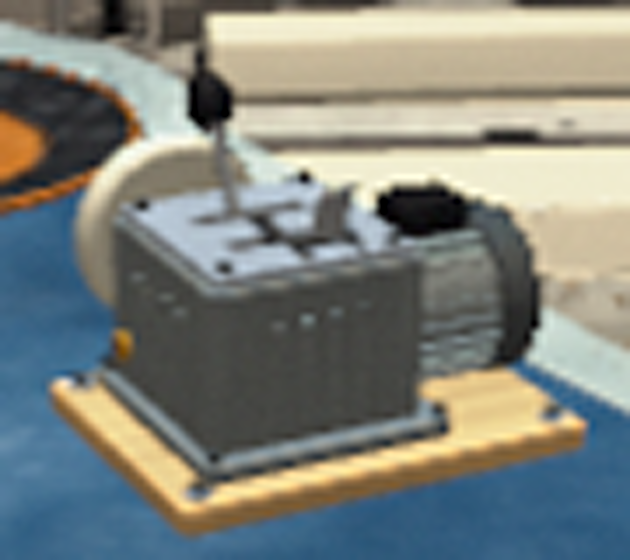

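The crops show the top of the gate: slot ends at about (320,230), (292,368), (407,245) and (379,382) in the 6x top crop, and the knob at (247,290). In the scene crop the knob is at (209,97).

Run:
```python
from h import *
T=lambda x,y:((x+.5)/6-.5+165,(y+.5)/6-.5+125)
S=lambda x,y:((x+.5)/7-.5+215,(y+.5)/7-.5+150)
A=[atz("top",*T(*p),.130) for p in[(320,230),(292,368),(407,245),(379,382)]]
B=[atz("top",*T(*p),.130) for p in[(263,181),(216,391),(480,218),(437,431)]]
for X in(A,B):
    X=np.array(X);f=(X[0]-X[1]+X[2]-X[3]);l=(X[0]+X[1]-X[2]-X[3]);print(X.mean(0),np.arctan2(f[1],f[0]),np.arctan2(-l[0],l[1]),np.linalg.norm(f)/2,np.linalg.norm(l)/2)
k=tri(("top",*T(247,290)),("scene",*S(209,97)));print(k,atz("top",*T(247,290),.195))
c=np.array(A).mean(0)/2+np.array(B).mean(0)/2
for nm,p in(("sscrew",(143,204)),("s2",(225,267)),("s3",(305,178))):
    print(nm,atz("scene",*S(*p),.130))
print([atz("top",*T(*p),.130) for p in[(263,181),(216,391),(437,431)]])
for nm,p,z in(("tin",(540,284),.04),("walnut",(526,337),.03),("sand",(224,371),.029),("bottle",(601,281),.075)):
    print(nm,atz("top",p[0]*.64,p[1]*.64,z))
```

```text
[0.5181295  0.03711811 0.13      ] -0.1426319515599349 -0.14120850190767484 0.06626765681935091 0.04055775189661732
[0.51890665 0.03748037 0.13      ] -0.15118432680912902 -0.15016974770285074 0.10214179708093016 0.10232040473620033
[0.50659649 0.07489505 0.19533792] [0.50550812 0.07559459 0.195     ]
sscrew [0.48264462 0.10160366 0.13      ]
s2 [4.67032811e-01 7.47392904e-05 1.30000000e-01]
s3 [0.58238314 0.08529141 0.13      ]
[array([0.57691182, 0.08035025, 0.13      ]), array([0.47620922, 0.09577935, 0.13      ]), array([ 0.46062737, -0.00543513,  0.13      ])]
tin [ 0.53595656 -0.31536516  0.04      ]
walnut [ 0.43555638 -0.28977912  0.03      ]
sand [0.35409954 0.26904538 0.029     ]
bottle [ 0.53569453 -0.42316766  0.075     ]
```

Run:
```python
from h import *
yaw=-.147;c=np.array([.5188,.0375,0])
R=cv2.Rodrigues(np.array([0,0,yaw]))[0]
def lev(a,f,L): # a right+, f fwd+
    v=np.array([np.tan(f),-np.tan(a),1]);v/=np.linalg.norm(v);return c+R@(np.array([0,0,.057])+L*v)
for f in(0,-.06,-.12,-.4):
  for L in(.076,.142):
    p=lev(-.27,f,L);a=proj("top",p);s=proj("scene",p)
    print(f,L,p.round(4),"T",(a[0]+.5-165)*6-.5,(a[1]+.5-125)*6-.5,"S",(s[0]+.5-215)*7-.5,(s[1]+.5-150)*7-.5)
for nm,q in(("lip",[.013,-.042-.039*.37,.168]),("hinge",[.013,-.042,.1345]),("platecorner",[-.06,-.06,.13]),("pc2",[-.06,.06,.13]),("slotend",[-.0345,.02,.13]),("slotF",[.0345,-.02,.13])):
    p=c+R@np.array(q);a=proj("top",p);s=proj("scene",p)
    print(nm,p.round(4),"T",(a[0]+.5-165)*6-.5,(a[1]+.5-125)*6-.5,"S",(s[0]+.5-215)*7-.5,(s[1]+.5-150)*7-.5)
```

```text
0 0.076 [0.5218 0.0576 0.1302] T 305.3211919032857 296.7410388004614 S 246.5556708907406 213.1961885118356
0 0.142 [0.5243 0.075  0.1939] T 251.38422805996476 249.2760961767953 S 233.196458035175 94.27275322865279
-0.06 0.076 [0.5174 0.0582 0.1301] T 303.4883594928415 305.9266619788244 S 239.46301157706495 214.64648814072194
-0.06 0.142 [0.5162 0.0761 0.1936] T 247.70555615986905 267.2232373729013 S 219.81474126322567 96.71599343462236
-0.12 0.076 [0.5131 0.0587 0.1298] T 301.8582264369237 315.2710325806055 S 232.42419798586582 216.55295327364286
-0.12 0.142 [0.5081 0.0771 0.1929] T 244.44216626120607 285.5190585691025 S 206.5054805088025 100.02990114272959
-0.4 0.076 [0.4932 0.0603 0.1248] T 297.10585760338654 360.03763273188844 S 200.91705785326982 231.37380467459266
-0.4 0.142 [0.4709 0.08   0.1837] T 235.11690784020055 373.37519271444216 S 146.5893213832057 126.90161885629766
lip [ 0.5234 -0.0202  0.168 ] T 471.8731863267287 274.4874806729949 S 335.6327739316144 189.55441613416804
hinge [ 0.5255 -0.006   0.1345] T 443.84943565051435 290.20582827428535 S 321.25432188477794 239.75865877682276
platecorner [ 0.4507 -0.0131  0.13  ] T 452.9480704937564 453.01520911145997 S 213.64957070983047 281.54538684524994
pc2 [0.4682 0.1056 0.13  ] T 193.30212327399147 407.40992052828733 S 117.17812858798106 206.98247160894564
slotend [0.4876 0.0623 0.13  ] T 290.7300750136923 368.8487257107263 S 190.3710388586624 223.46925673590962
slotF [0.55   0.0127 0.13  ] T 406.22684175979543 240.61234444033033 S 336.5776297899393 227.85292962031752
```

```bash
cat >> h.py <<'E'
YAW=-.147;C=np.array([.518,.0374,0])
RB=cv2.Rodrigues(np.array([0,0,YAW]))[0]
from scipy.spatial.transform import Rotation as Ro
def local(): return (RB.T@(get_obs()["tool_pos"]-C)*1000).round(1)
def shift(x,y,z):
    o=get_obs();t=C+RB@np.array([x,y,z])/1000
    R=Ro.from_euler("xyz",o["ee_rot"]).as_matrix()
    return (R.T@(t-o["tool_pos"])*100).round(2), local(), np.degrees(o["ee_rot"]).round(2)
E
python3 - <<'E'
from h import *
print(shift(-75,37,240),C+RB@[-.075,.037,.24],np.degrees(np.pi+YAW))
E
```

```text
(array([-41.06, -34.84,  -2.1 ]), array([-440.2,  432.6,  218.4]), array([-1.7988e+02, -1.0000e-02,  1.6460e+02])) [0.44922831 0.08498629 0.24      ] 171.5775204115769
```

servo_tool:
  targets:
    - [-2,-1.7,-2,0]
    - [-5.5,-4.7,-2,-1]
    - [-9.5,-8,-2,-2]
    - [-13.5,-11.5,-2,-3]
    - [-17.5,-15,-2,-4]
    - [-21.5,-18.2,-2,-5]
    - [-25.5,-21.6,-2,-6]
    - [-29.5,-25,-2,-7]
  claw: 255

```text
time: 1.1
tool_pos: [0.3645, 0.2093, 0.2391]
ee_rot: [3.142, -0.0, 2.996]
wrist_force: [1.1, 0.1, 1.1]
width: 0.0174
finger_force: 0.0
```

Run:
```python
from h import *
print(shift(-75,37,240))
```

```text
(array([-10.19, -11.07,  -0.09]), array([-177. ,  147.6,  239.1]), array([ 1.8000e+02, -2.0000e-02,  1.7164e+02]))
```

Continue behind the knob, then lower (TCP z 0.190, so tips at 0.176).

servo_tool:
  targets:
    - [-4,-4.3,0,0]
    - [-8,-8.6,0,0]
    - [-10.2,-11.1,0,0]
    - [-10.2,-11.1,1.5,0]
    - [-10.2,-11.1,4,0]
    - [-10.2,-11.1,5,0]
    - [-10.2,-11.1,5,0]

```text
time: 1.98
tool_pos: [0.4477, 0.0869, 0.1883]
ee_rot: [-3.141, -0.003, 2.996]
wrist_force: [0.1, 0.4, 0.2]
width: 0.0001
finger_force: 0.0
```

Run:
```python
from h import *
print(shift(-23,37,190),get_obs()["width"])
t=snapshot("top")[125:225,165:275];s=snapshot("scene")[135:215,205:295]
a=cv2.resize(t,None,fx=4,fy=4,interpolation=cv2.INTER_CUBIC);b=cv2.resize(s,None,fx=4,fy=4,interpolation=cv2.INTER_CUBIC)
b=cv2.copyMakeBorder(b,0,80,0,0,cv2.BORDER_CONSTANT);cv2.imwrite("pics/a.png",np.hstack([a,b]))
```

```text
(array([-5.38, -0.18, -0.18]), array([-76.8,  38.7, 188.3]), array([-1.7999e+02, -1.4000e-01,  1.7168e+02])) 0.00010535531231067814
```

View pics/a.png

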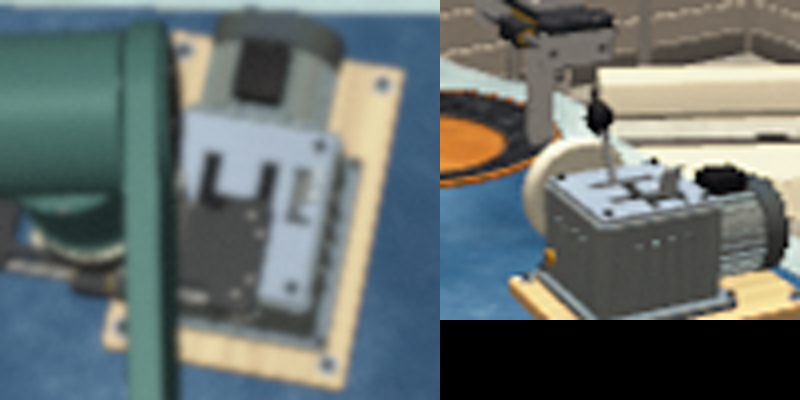

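The scene view shows the closed fingers just behind the knob (tips at about (540,140), knob at (600,115)). The arm hides most of the top view. I'll advance in small steps and watch the force.

servo_tool:
  targets:
    - [-1.5,-0.2,0,0]
    - [-3,-0.2,0,0]
    - [-3.4,-0.2,0,0]
    - [-3.7,-0.2,0,0]
    - [-4.0,-0.2,0,0]
    - [-4.0,-0.2,0,0]

```text
time: 2.82
tool_pos: [0.4881, 0.0783, 0.1894]
ee_rot: [3.142, -0.0, 2.995]
wrist_force: [1.1, 0.4, -0.3]
width: 0.0005
finger_force: 0.0
```

servo_tool:
  targets:
    - [-0.3,0,0,0]
    - [-0.6,0,0,0]
    - [-0.6,0,0,0]

```text
time: 3.2
tool_pos: [0.4942, 0.0775, 0.1895]
ee_rot: [3.142, 0.0, 2.995]
wrist_force: [-0.2, -0.4, -0.8]
width: 0.0005
finger_force: 0.0
```

servo_tool:
  targets:
    - [-0.3,0,0,0]
    - [-0.6,0,0,0]
    - [-0.6,0,0,0]

```text
time: 3.58
tool_pos: [0.5001, 0.0766, 0.1894]
ee_rot: [3.142, -0.0, 2.995]
wrist_force: [-0.4, 0.6, 0.7]
width: 0.0002
finger_force: 0.0
```

Run:
```python
from h import *
print(local(),get_obs()["wrist_force"])
s=snapshot("scene")[135:215,205:295]
cv2.imwrite("pics/b.png",cv2.resize(s,None,fx=6,fy=6,interpolation=cv2.INTER_CUBIC))
```

```text
[-23.4  36.1 189.4] [-0.43402721  0.56401688  0.73723719]
```

View pics/b.png

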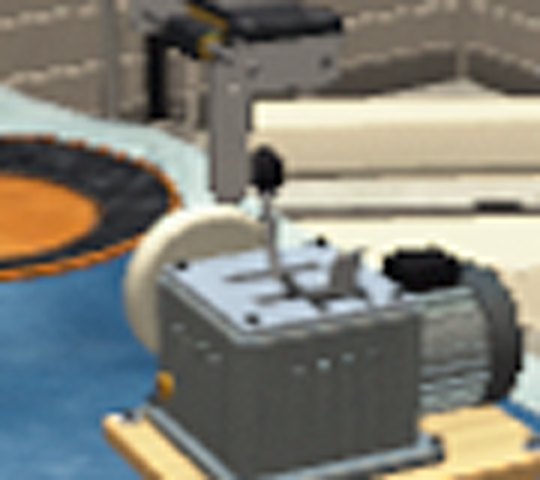

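The lever has been pushed forward to about neutral: the knob is now at crop (266,168) and the residual force is close to zero. Next I'll go round to its left side.

servo_tool:
  targets:
    - [2,0,0,0]
    - [2.5,1.5,0,0]
    - [2.5,4.6,0,0]
    - [0.5,4.6,0,0]
    - [-2.3,4.6,0,0]
    - [-2.3,4.2,0,0]
    - [-2.3,3.8,0,0]
    - [-2.3,3.4,0,0]

```text
time: 4.62
tool_pos: [0.527, 0.1069, 0.1896]
ee_rot: [3.141, 0.0, 2.995]
wrist_force: [0.3, 0.8, 1.5]
width: 0.0006
finger_force: 0.0
```

servo_tool:
  targets:
    - [0,-0.4,0,0]
    - [0,-0.8,0,0]
    - [0,-1.2,0,0]
    - [0,-1.2,0,0]

```text
time: 5.12
tool_pos: [0.526, 0.0948, 0.1898]
ee_rot: [3.141, 0.001, 2.995]
wrist_force: [0.1, 1.3, 0.7]
width: 0.0007
finger_force: 0.3
```

Run:
```python
from h import *
print(local(),RB.T@get_obs()["wrist_force"])
```

```text
[ -0.5  58.  189.8] [-0.13320587  1.30319853  0.74770312]
```

servo_tool:
  targets:
    - [0,-0.4,0,0]
    - [0,-0.8,0,0]
    - [0,-1.2,0,0]
    - [0,-1.6,0,0]
    - [0,-1.6,0,0]

```text
time: 5.75
tool_pos: [0.5234, 0.0786, 0.1893]
ee_rot: [-3.141, -0.0, 2.994]
wrist_force: [0.3, 0.9, 0.4]
width: 0.0005
finger_force: 0.1
```

servo_tool:
  targets:
    - [0,-0.5,0,0]
    - [0,-1,0,0]
    - [0,-1.5,0,0]
    - [0,-2,0,0]
    - [0,-2,0,0]

```text
time: 6.38
tool_pos: [0.5205, 0.0588, 0.1894]
ee_rot: [-3.141, -0.0, 2.994]
wrist_force: [0.2, 0.1, -0.4]
width: 0.0007
finger_force: 0.0
```

servo_tool:
  targets:
    - [0,-0.5,0,0]
    - [0,-1,0,0]
    - [0,-1.5,0,0]
    - [0,-2,0,0]
    - [0,-2,0,0]

```text
time: 7.0
tool_pos: [0.5176, 0.039, 0.1893]
ee_rot: [-3.141, -0.0, 2.994]
wrist_force: [0.8, -0.0, 0.6]
width: 0.0008
finger_force: 0.0
```

servo_tool:
  targets:
    - [0,-0.3,0,0]
    - [0,-0.6,0,0]
    - [0,-0.8,0,0]
    - [0,-0.8,0,0]

```text
time: 7.5
tool_pos: [0.5165, 0.0315, 0.1895]
ee_rot: [-3.141, 0.0, 2.995]
wrist_force: [0.4, -0.1, -0.2]
width: 0.0002
finger_force: 0.1
```

Run:
```python
from h import *
print(local(),RB.T@get_obs()["wrist_force"])
s=snapshot("scene")[135:215,205:295]
cv2.imwrite("pics/c.png",cv2.resize(s,None,fx=6,fy=6,interpolation=cv2.INTER_CUBIC))
```

```text
[ -0.6  -6.  189.5] [ 0.36350964 -0.01259264 -0.18527576]
```

View pics/c.png

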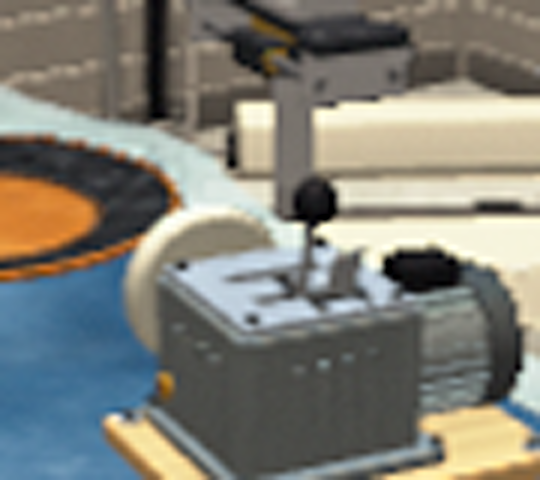

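The knob has moved over to the right (crop (315,200)). I'll feel for the stop.

servo_tool:
  targets:
    - [0,-0.2,0,0]
    - [0,-0.4,0,0]
    - [0,-0.4,0,0]

```text
time: 7.92
tool_pos: [0.5159, 0.0276, 0.1895]
ee_rot: [-3.142, 0.0, 2.995]
wrist_force: [-0.5, 0.0, 0.7]
width: 0.0005
finger_force: 0.2
```

servo_tool:
  targets:
    - [0,-0.1,0,0]
    - [0,-0.2,0,0]
    - [0,-0.2,0,0]

```text
time: 8.3
tool_pos: [0.5157, 0.0257, 0.1895]
ee_rot: [-3.142, 0.0, 2.995]
wrist_force: [-0.8, 1.1, -1.3]
width: 0.0006
finger_force: 0.3
```

Run:
```python
from h import *
print(local(),RB.T@get_obs()["wrist_force"])
```

```text
[ -0.6 -11.9 189.5] [-0.98928955  0.91888923 -1.33730487]
```

servo_tool:
  targets:
    - [0,-0.1,0,0]
    - [0,-0.2,0,0]
    - [0,-0.3,0,0]
    - [0,-0.3,0,0]

```text
time: 8.8
tool_pos: [0.5152, 0.0227, 0.1895]
ee_rot: [3.142, -0.0, 2.995]
wrist_force: [0.6, 1.0, -1.3]
width: 0.0005
finger_force: 0.3
```

servo_tool:
  targets:
    - [0,-0.1,0,0]
    - [0,-0.2,0,0]
    - [0,-0.3,0,0]
    - [0,-0.3,0,0]

```text
time: 9.3
tool_pos: [0.5149, 0.0211, 0.1893]
ee_rot: [3.139, -0.0, 2.996]
wrist_force: [0.8, 5.2, -1.3]
width: -0.0001
finger_force: 2.7
```

Run:
```python
from h import *
print(local(),RB.T@get_obs()["wrist_force"])
s=snapshot("scene")[135:215,205:295]
cv2.imwrite("pics/d.png",cv2.resize(s,None,fx=6,fy=6,interpolation=cv2.INTER_CUBIC))
```

```text
[ -0.7 -16.6 189.3] [ 0.06876148  5.30838975 -1.33878579]
```

View pics/d.png

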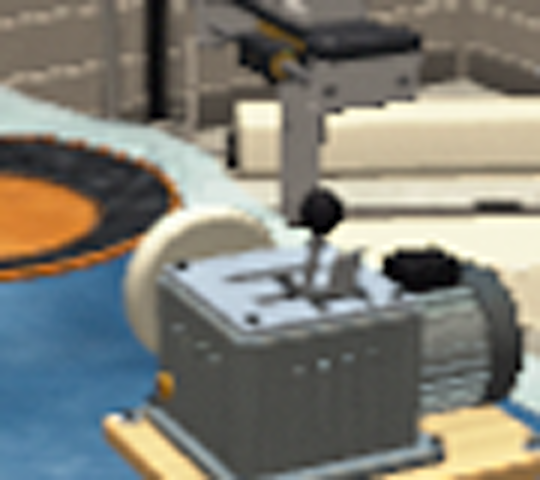

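The force rose to about 5 N, so the lever is at the right-hand stop (knob at (322,212)). Next I'll go round behind it.

servo_tool:
  targets:
    - [0,1,0,0]
    - [2,1,0,0]
    - [4.5,1,0,0]
    - [4.5,-1,0,0]
    - [4.5,-1.9,0,0]
    - [3.6,-1.9,0,0]
    - [2.9,-1.9,0,0]
    - [2.9,-1.9,0,0]

```text
time: 10.35
tool_pos: [0.484, 0.0054, 0.1891]
ee_rot: [3.142, -0.001, 2.995]
wrist_force: [0.3, -0.1, -0.5]
width: 0.0008
finger_force: 0.0
```

servo_tool:
  targets:
    - [-0.4,0,0,0]
    - [-0.8,0,0,0]
    - [-1.2,0,0,0]
    - [-1.6,0,0,0]
    - [-1.6,0,0,0]

```text
time: 10.98
tool_pos: [0.4977, 0.0032, 0.1899]
ee_rot: [-3.141, -0.004, 2.995]
wrist_force: [-5.9, 0.9, 3.9]
width: 0.0003
finger_force: 3.0
```

servo_tool:
  targets:
    - [-0.4,0,0,0]
    - [-0.8,0,0,0]
    - [-1.2,0,0,0]
    - [-1.6,0,0,0]
    - [-1.6,0,0,0]

```text
time: 11.6
tool_pos: [0.5157, 0.0005, 0.1895]
ee_rot: [3.142, 0.001, 2.995]
wrist_force: [-0.4, -0.1, -0.8]
width: 0.0007
finger_force: 0.0
```

Run:
```python
from h import *
print(local(),RB.T@get_obs()["wrist_force"])
```

```text
[  3.1 -36.8 189.5] [-0.41005802 -0.15995304 -0.79734417]
```

servo_tool:
  targets:
    - [-0.5,0,0,0]
    - [-1,0,0,0]
    - [-1.5,0,0,0]
    - [-2,0,0,0]
    - [-2,0,0,0]

```text
time: 12.22
tool_pos: [0.5357, -0.0026, 0.1897]
ee_rot: [-3.141, 0.001, 2.995]
wrist_force: [0.6, 0.4, 1.1]
width: 0.0003
finger_force: 0.0
```

servo_tool:
  targets:
    - [-0.2,0,0,0]
    - [-0.4,0,0,0]
    - [-0.6,0,0,0]
    - [-0.6,0,0,0]

```text
time: 12.72
tool_pos: [0.5408, -0.0032, 0.1895]
ee_rot: [3.142, 0.0, 2.995]
wrist_force: [-0.1, -0.8, 0.3]
width: 0.0007
finger_force: 0.0
```

Run:
```python
from h import *
print(local(),RB.T@get_obs()["wrist_force"])
```

```text
[ 28.5 -36.8 189.5] [ 0.04474151 -0.81758503  0.28819679]
```

servo_tool:
  targets:
    - [-0.15,0,0,0]
    - [-0.3,0,0,0]
    - [-0.4,0,0,0]
    - [-0.4,0,0,0]

```text
time: 13.22
tool_pos: [0.543, -0.0035, 0.1892]
ee_rot: [-3.142, -0.005, 2.995]
wrist_force: [-6.9, 0.5, 1.6]
width: 0.0002
finger_force: 3.0
```

servo_tool:
  targets:
    - [-0.1,0,0,0]
    - [-0.2,0,0,0]
    - [-0.3,0,0,0]
    - [-0.3,0,0,0]

```text
time: 13.72
tool_pos: [0.5438, -0.0036, 0.1891]
ee_rot: [-3.141, -0.01, 2.995]
wrist_force: [-12.0, 1.3, 4.5]
width: 0.0007
finger_force: 5.8
```

Run:
```python
from h import *
print(local(),RB.T@get_obs()["wrist_force"])
s=snapshot("scene")[135:215,205:295]
cv2.imwrite("pics/e.png",cv2.resize(s,None,fx=6,fy=6,interpolation=cv2.INTER_CUBIC))
```

```text
[ 31.5 -36.8 189.1] [-12.06568379  -0.49319315   4.5098737 ]
```

View pics/e.png

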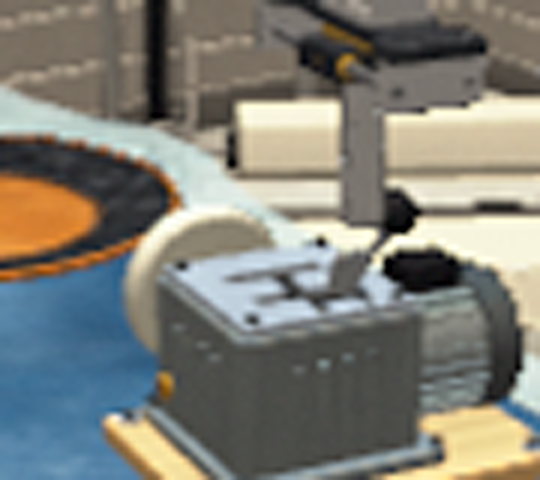

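The lever is fully home: the knob is at (402,212) and 12 N against the hard stop where expected. Next I'll back off, rise, and come down to the right of the keeper.

servo_tool:
  targets:
    - [1,0,0,0]
    - [2.2,0,-0.5,0]
    - [2.2,0,-3,0]
    - [2.2,-2.5,-3.5,0]
    - [2.2,-5.5,-3.5,0]
    - [2.2,-6,-1,0]
    - [2.2,-6,1,0]
    - [2.2,-6,2,0]

```text
time: 14.78
tool_pos: [0.5167, -0.0604, 0.1688]
ee_rot: [3.141, -0.0, 2.995]
wrist_force: [0.5, 0.4, -0.3]
width: 0.0006
finger_force: 0.0
```

Run:
```python
from h import *
print(shift(13,-90,169),RB.T@get_obs()["wrist_force"])
```

```text
(array([ 0.  ,  0.7 , -0.02]), array([ 13. , -97. , 168.8]), array([ 1.7999e+02, -1.0000e-02,  1.7158e+02])) [ 0.46474389  0.52057214 -0.2794276 ]
```

servo_tool:
  targets:
    - [0,0.6,0,0]
    - [0,1.2,0,0]
    - [0,1.8,0,0]
    - [0,2.3,0,0]
    - [0,2.8,0,0]
    - [0,3.2,0,0]
    - [0,3.2,0,0]

```text
time: 15.65
tool_pos: [0.5218, -0.0284, 0.1694]
ee_rot: [3.141, -0.0, 2.995]
wrist_force: [-0.0, -0.6, 0.0]
width: 0.0007
finger_force: 0.0
```

servo_tool:
  targets:
    - [0,0.4,0,0]
    - [0,0.8,0,0]
    - [0,1.2,0,0]
    - [0,1.6,0,0]
    - [0,1.8,0,0]
    - [0,1.8,0,0]

```text
time: 16.4
tool_pos: [0.5244, -0.0107, 0.1695]
ee_rot: [3.142, -0.0, 2.995]
wrist_force: [0.0, 1.0, 0.5]
width: 0.0002
finger_force: 0.0
```

Run:
```python
from h import *
print(local(),RB.T@get_obs()["wrist_force"])
s=snapshot("scene")[135:215,205:295]
cv2.imwrite("pics/f.png",cv2.resize(s,None,fx=6,fy=6,interpolation=cv2.INTER_CUBIC))
```

```text
[ 13.4 -46.7 169.5] [-0.12448482  0.98773709  0.49073772]
```

View pics/f.png

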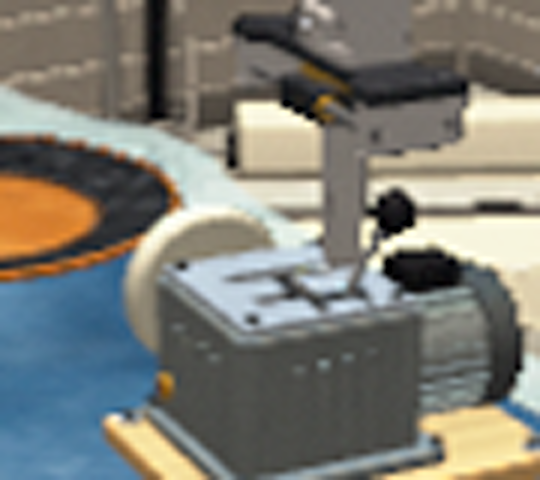

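The keeper no longer stands upright, and the knob is still forward at (395,210). I'll push a little further over, then withdraw.

servo_tool:
  targets:
    - [0,0.4,0,0]
    - [0,0.8,0,0]
    - [0,1.0,0,0]
    - [0,1.0,0,0]

```text
time: 16.95
tool_pos: [0.5259, -0.0008, 0.1695]
ee_rot: [3.142, 0.0, 2.995]
wrist_force: [0.3, -0.7, -0.1]
width: 0.0005
finger_force: 0.0
```

servo_tool:
  targets:
    - [0,-0.5,-0.5,0]
    - [0,-1,-2,0]
    - [0,-1,-5,0]
    - [3,-1,-7,0]
    - [8,0,-8,0]
    - [12,2,-8,0]
    - [15,5,-8,0]
    - [18,8,-8,0]

```text
time: 17.95
tool_pos: [0.3588, 0.1048, 0.2511]
ee_rot: [3.141, 0.003, 2.993]
wrist_force: [-0.4, 0.1, -0.2]
width: 0.0009
finger_force: 0.0
```

servo_tool:
  targets:
    - [1,4,0,0]
    - [2,8,0,0]
    - [3,12,0,0]
    - [4,16,0,0]
    - [5,20,0,0]
    - [6,24,0,0]
    - [6,28,0,0]
    - [6,30,0,0]

```text
time: 18.95
tool_pos: [0.3443, 0.4116, 0.2505]
ee_rot: [3.14, 0.001, 2.996]
wrist_force: [-0.3, 0.1, 0.8]
width: 0.0006
finger_force: 0.0
```

Run:
```python
from h import *
print(get_obs()["tool_pos"],get_obs()["wrist_force"])
t=snapshot("top");s=snapshot("scene");cv2.imwrite("pics/tend.png",t);cv2.imwrite("pics/send.png",s)
t0=cv2.imread("pics/top0.png");s0=cv2.imread("pics/scene0.png")
C0=np.array([.518,.0374,0])
def lev(a,f,L):
    v=np.array([np.tan(f),-np.tan(a),1]);v/=np.linalg.norm(v);return C0+RB@(np.array([0,0,.057])+L*v)
# knob centroid: dark pixels near prediction in both views
for f in(.4,.34,.2):print(f,proj("top",lev(.27,f,.142)),proj("scene",lev(.27,f,.142)))
for n,im in(("top",t),("scene",s)):
    u,v=map(int,proj(n,lev(.27,.4,.142)))
    g=im[v-9:v+10,u-9:u+10].max(2);print(n,u-9,v-9);print(g)
# keeper area, flat: along local y at x=13, in top, plus gate slot behind keeper
for x in(13,-15):
  print(x,[ (y,int(cv2.getRectSubPix(t,(1,1),proj("top",C0+RB@[x/1e3,y/1e3,.13])).max()),int(cv2.getRectSubPix(t0,(1,1),proj("top",C0+RB@[x/1e3,y/1e3,.13])).max())) for y in range(-60,11,4)])
print("keeper upright pixels scene, old vs new")
u,v=proj("scene",C0+RB@[.013,-.054,.162]);u,v=int(u),int(v);print(s0[v-3:v+4,u-3:u+4].max(2));print(s[v-3:v+4,u-3:u+4].max(2))
```

```text
[0.34427458 0.41156843 0.25052347] [-0.33865936  0.14413442  0.77123872]
0.4 (np.float64(237.96749463285266), np.float64(153.1260808153895)) (np.float64(269.2139060520462), np.float64(169.3551586587129))
0.34 (np.float64(237.63969117689996), np.float64(155.5790775260254)) (np.float64(267.5330274295473), np.float64(169.0037307832014))
0.2 (np.float64(236.68705393959604), np.float64(161.7208507991072)) (np.float64(263.3774744483364), np.float64(168.59756710197252))
top 228 144
[[ 48  48  48  50  50  50  50  54  76 106 126 136 138 138 135 132 132 135
  134]
 [ 48  47  51  53  52  53  49  56  82 111 128 136 137 136 134 131 133 135
  135]
 [ 50  49  52  50  52  51  49  60  89 118 129 136 137 134 132 130 133 136
  135]
 [ 49  48  51  49  53  53  52  62  94 117 124 125 127 122 124 130 133 136
  139]
 [ 42  46  48  49  49  49  50  61  89 103 102  96  95  96 104 118 129 136
  138]
 [ 39  38  36  37  40  41  45  57  75  79  68  59  55  59  72  97 117 126
  134]
 [ 69  61  53  47  42  36  33  41  50  48  37  38  35  37  45  67  95 118
  129]
 [112 102  96  88  81  67  52  41  32  32  34  36  38
[... 2845 characters left out ...]
 (-44, 197, 197), (-40, 199, 198), (-36, 198, 197), (-32, 195, 195), (-28, 165, 165), (-24, 96, 94), (-20, 50, 50), (-16, 94, 94), (-12, 164, 167), (-8, 195, 194), (-4, 198, 198), (0, 199, 199), (4, 200, 198), (8, 195, 195)]
keeper upright pixels scene, old vs new
[[134 224 242 244 245 245 244]
 [178 214 198 220 211 174 165]
 [222 211 150 142 122  86 172]
 [209 157  98  90  82  75 188]
 [168 109  81  84  82  91 172]
 [168  97  86  87  84 130 192]
 [180  87  87  86  84 135 194]]
[[136 226 244 244 242 243 249]
 [180 214 197 214 238 244 223]
 [213 215 208 206 225 241 193]
 [215 214 215 212 217 192 129]
 [212 213 213 213 197 141  95]
 [168 198 213 208 169 108 125]
 [202 210 212 191 133  95 168]]
```

The numbers show the keeper lying flat over the third slot (dark slot pixels there are now bright). The knob is at the fully home position, so I'm handing in.

```bash
python3 -c "
from bench import *
print(close_job())"
```

```text
the job is handed in; nothing more can be done
None
```

The job is handed in at about 19 s: the lever is fully home in third gear with the keeper flat behind it. I checked both in the final images, felt at most about 13 N at the wrist, and kept the arm clear of the tin, blocks and bottle; no verdict was returned.

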